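Bring the lathe tailstock up to the bar and lock it with its cam lever

TASK

The brass bar in the bench lathe's chuck needs its free end supported: flick the tailstock's red-knobbed lever up to unlock it, slide the tailstock along the bed until its pointed centre sits in the hole in the end of the bar, and, while you keep it pressed home lightly (about 10 N, never over 18 N), push the lever fully down so that it stays locked with the centre still pressed snugly into the bar. Then let go, and leave the things lying around the lathe where they are.

Things in the scene. Friction and masses are not known exactly. Their poses are not given: they have to be found in the camera images.
- lathe: Bench lathe, grey-green, fixed, 660 mm long, 150 mm deep. Origin on the bench under the bed's middle; y runs along the bed from tailstock to headstock, x across it away from the robot, z up. Ways' top at z = 85 mm, spindle axis at 140. 72 mm chuck and headstock at +y; fixed saddle with tool post (149 mm tall) at y = 40 to 96 mm; motor behind the headstock.
- tailstock (a joint): Slide of the tailstock along the bed, m; grows toward the headstock, -0.005 to 0.20; at 0 its middle is at lathe y = -215 mm. It is 70 mm long, 92 mm deep, 80 mm tall above the ways; 48 mm handwheel on its outer end. Unlocked it slides with 2 N friction (1.5 kg in all), too little to keep the centre pressed by itself; locked it cannot be moved by hand.
- cam_lever (a joint): Tailstock lever, rad: 0 = fully down, locked, on its stop (start); grows as the knob rises; 0.85 = fully up, free, on its upper stop. Axis along the lathe's x. The knob end points to the lathe's -y, (0.10 + value) rad above level. The cam bites from 0.55 down and passes over centre at 0.15: between these it springs up if let go, below it snaps down, above 0.55 it stays as left.
- lever_ball (a point): Centre of the red ball knob, 28 mm across, on the 8 mm shank's end, 95 mm from lever_hinge; 95 mm in front (lathe -x) of the bed's middle; locked, it is 112 mm above the bench with free room around. Force on the knob: about 6 N up flicks it off the lock; going down, free to 0.55 rad, then rising to about 10 N near 0.4 and falling to none at 0.15.
- lever_hinge (a point): Point on the lever's turning axis, in the upright plane (lathe y and z) in which the knob swings; 103 mm above the bench. It moves with the tailstock.
- centre: Pointed live centre of dark steel, 17 mm across, carried by the tailstock. Origin: its tip, 76 mm ahead (lathe +y) of the tailstock's middle, at spindle height; axes as the lathe's. A snug seat in the bar presses with about 10 N (7 to 13); over 18 N bruises the work.
- bar: Brass bar 25 mm across in the chuck, on the spindle axis, its free end at lathe y = -10 to 30 mm (differs each time), with a 14 mm wide drilled hole in it. Origin: centre of that end face, which faces the tailstock (lathe -y). How deep the hole lets the point in before it bears differs, 2 to 12 mm, and cannot be seen: feel for it. Under end pressure bar and spindle give 1 mm per 20 N.
- chuck_key: Bystander: steel T-shaped chuck key lying on the bench, 70 x 90 x 12 mm; origin under its stem. Leave it.
- tub: Bystander: clear plastic tub, 110 mm across, 55 mm tall; origin at its base. Leave it.
- screwdriver: Bystander: screwdriver with amber handle, 200 mm long, lying on the bench along its x; origin under its middle. Leave it.
- oil: Bystander: red can, 56 mm across, 110 mm tall; origin at its base. Leave it.

How it is judged (in metres and radians):
On the way, in this order (a step that is already met when the one before it is completed fails the run):
1. the lever has been flicked up (above 0.7 rad), so the tailstock is free (value of joint cam_lever above 0.7 rad), for 0.1 s.
2. with the lever still up (above 0.6 rad) the centre presses on the bar's end with more than 7 N (contact force between centre and bar above 7 N and value of joint cam_lever above 0.6 rad), for 0.2 s.
At the end, for the whole second after the job is handed in: The lever is fully down (below 0.05 rad) and stays there by itself, the tailstock is at rest, and its centre still presses on the bar's end with 7 to 13 N (value of joint cam_lever below 0.05 rad and contact force between centre and bar between 7 and 13 N and velocity of joint tailstock between -0.005 and 0.005 m/s); the robot touches nothing.
It fails at once if the centre is pressed on the bar with more than 18 N (contact force between centre and bar above 18 N).
It fails at once if the chuck key is shifted by more than 20 mm (distance of chuck_key from where it was at the start of the episode above 0.02 m).
It fails at once if the tub is shifted by more than 20 mm (distance of tub from where it was at the start of the episode above 0.02 m).
It fails at once if the screwdriver is shifted by more than 20 mm (distance of screwdriver from where it was at the start of the episode above 0.02 m).
It fails at once if the oil is shifted by more than 20 mm (distance of oil from where it was at the start of the episode above 0.02 m).
It also fails if it takes over 61 s, if anything falls off the work surface, if the arm or the gripper's body presses on something with over 40 N, if the wrist force passes 120 N, or if a joint passes its speed limit or range.

ROBOT

A 6-joint arm with a two-finger parallel gripper is mounted at the origin on the work surface. World frame = base frame: x ahead of the robot, y to its left, z up, the work surface at z = 0. Lengths are in m, angles in degrees, forces in N, time in s.
With the tool pointing down it reaches from about 0.375 to 0.9 m from the base axis. Payload 3.1 kg.
Tool frame: the origin (TCP) lies at the very end of the fingers, on their centre line; the grasp point (between the pads) lies 19 mm behind it; x points along the fingers, z is the direction in which the jaws open and shut, and the axes are right-handed (so a half turn about x gives the same grasp; the last joint's range is limited). The gripper opens to 87 mm and grips with 3 to 60 N. Pads are 19 mm wide; open, the fingers measure 117 mm over their backs; the gripper's body (75 mm by 190 mm) begins 51 mm behind the grasp point.
Start: joints at [54.803, 30.224, 82.088, -0, 67.689, -10.227], TCP at [0.264, 0.567, 0.223] pointing down, gripper open.
Joint ranges: [-176.69, 176.69], [-43.24, 126.21], [12.49, 139.97], [-82, 262], [0, 151.66], [-163.58, 163.58]. Speed limits (degrees/s): [159.86, 159.86, 180, 180, 180, 180].

INTERFACE

Orientations are given as a 3x3 rotation matrix whose columns are the frame's x, y, z axes.
In Python, from rig import bot gives the robot as it stands.
- The arm moves only by the tool send_rows, never from a script. Its arguments are lists of equal length, an entry for each row: "fingers": the opening, from 0 (shut) to 1 (fully open); "dp": the shift along the world's x, y, z in mm, a list of three; "turn": the turn, a rotation vector about the world's x, y, z in rad, a list of three. In form: {"fingers": [fingers, ...], "dp": [[tx, ty, tz], ...], "turn": [[rx, ry, rz], ...]}. A call has 1 to 10 rows; each row is the pose to reach, as a shift and turn from the pose measured when the call began; what a row does not reach only later rows make up. A row lasts 1/12 s, in which the tool goes at most 41.7 mm and 7.16 degrees, less where a joint would pass 70% of its speed; a pose out of reach is approached as far as the arm can. A call with a gripper value outside its range is refused whole. The fingers move at their own pace and stop on an object; the grip force is fixed at half the most. Time passes only in rows, so rows that repeat a pose let the fingers close. It gives the time, the measured TCP pose, the force and the opening at its end, in the units of the state.
- bot.read_state(): the state, without advancing time (a new reading comes with each control period).
- bot.capture(name): name is "side" or "top"; returns a dict with "img" (480x640x3 uint8, blue, green, red), "z_map" (480x640 float32, m along the optical axis (not along the pixel's ray), 0 where there is no reading), "mtx" (3x3 intrinsics, pixels), "k1" (the pictures are not rectified: a ray, as slopes to the right and down, at radius r is drawn at 1 + k1 r^2 times it, then the intrinsics apply), "origin" and "orientation" of the camera in the world. Camera axes: x right, y up, looking along -z (the intrinsics and any distortion apply to the point x, -y, -z); pixel columns grow to the right and rows downward; lengths in m; the calibration is good to about 2 mm. A picture is of the moment at which its call begins.
- bot.hand_in(): hands the job in, once; it reports no verdict.
The state is a dict: "time_s": time; "joint_positions": joint angles; "qvel": joint speeds; "tau": joint torques, N m; "position": TCP position; "tcp_rot": TCP orientation; "force": force on the tool from outside, world axes, zero at the start; "moment": the same for the moment, N m; "opening": opening from 0.0 (shut) to 1.0 (fully open).
Only numpy, scipy, OpenCV 4.12 (cv2) and the standard library are available. Lean on these libraries where they do the work, as an engineer would, in place of code of your own. Each camera call takes 0.05 s, during which the arm holds its last target.

## Working session

There is one attempt and no reset: what is moved stays moved. The work goes in short steps, Python scripts to look and compute and a tool call to move; the robot and the scene stay as the last step left them, time stands still between calls to the robot, and variables do not carry over. Pictures are saved under pics/ and viewed, and the job is handed in when it is done.

Besides the shell and the picture viewer there is one more tool, called after "Emit:" by a JSON object that holds its "name" and its "arguments", one argument or row to a line. send_rows: Moves the arm, as the interface text tells. Its arguments: {"type":"object","properties":{"fingers":{"type":"array","items":{"type":"number"}},"dp":{"type":"array","items":{"type":"array","items":{"type":"number"}}},"turn":{"type":"array","items":{"type":"array","items":{"type":"number"}}}},"required":["fingers","dp","turn"]}

```bash
mkdir -p pics; ls; python3 - <<'E'
from rig import bot
import cv2, numpy as np
print(bot.read_state())
for n in("side","top"):
    c=bot.capture(n); cv2.imwrite(f"pics/{n}0.png",c["img"]); np.savez(f"{n}0.npz",**c)
    print(n,c["mtx"],c["k1"],c["origin"],c["orientation"])
E
```

```text
pics
{'time_s': 0.0, 'joint_positions': array([ 5.48016186e+01,  3.02784235e+01,  8.21547188e+01,  1.80424492e-05,
        6.76877852e+01, -1.02268035e+01]), 'qvel': array([-0.00621269, -0.04671524, -0.06336588, -0.01973461, -0.02703792,
       -0.07352114]), 'tau': array([ 8.26473879e-04, -4.40050292e+01, -1.76597178e+01,  6.34914148e-02,
        5.83246630e-02, -1.48025256e-04]), 'position': array([0.26340829, 0.56599912, 0.22158669]), 'tcp_rot': array([[-1.21679695e-03, -9.06517040e-01,  4.22167473e-01],
       [-1.72451767e-03,  4.22169060e-01,  9.06515477e-01],
       [-9.99997773e-01,  3.75009997e-04, -2.07699868e-03]]), 'force': array([ 0.19905498,  0.44887137, -0.8376582 ]), 'moment': array([ 0.0197074 , -0.01729608, -0.02541517]), 'opening': 1.0019573077846224}
side [[437.63044339   0.         318.78112206]
 [  0.         437.63044339 233.96420549]
 [  0.           0.           1.        ]] 0.029656740195437386 [ 0.40079216 -0.49008167  0.71429388] [[ 0.94748289  0.24083554 -0.21041488]
 [-0.319508    0.68443274 -0.65533691]
 [-0.01381359  0.68814974  0.72543719]]
top [[580.61788806   0.         315.77712249]
 [  0.         580.61788806 233.79751551]
 [  0.           0.           1.        ]] -0.17034823029822416 [0.41190942 0.04434386 1.25797056] [[-0.01750653  0.9895015  -0.14345834]
 [-0.99934753 -0.02185022 -0.028759  ]
 [-0.03159168  0.14286127  0.98923841]]
```

View pics/side0.png

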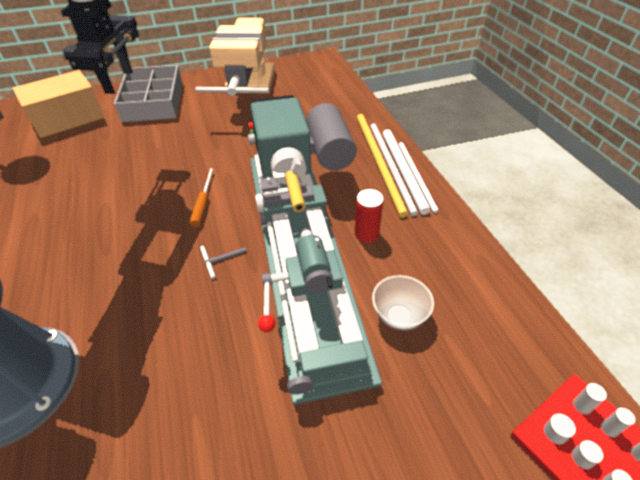

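View pics/top0.png

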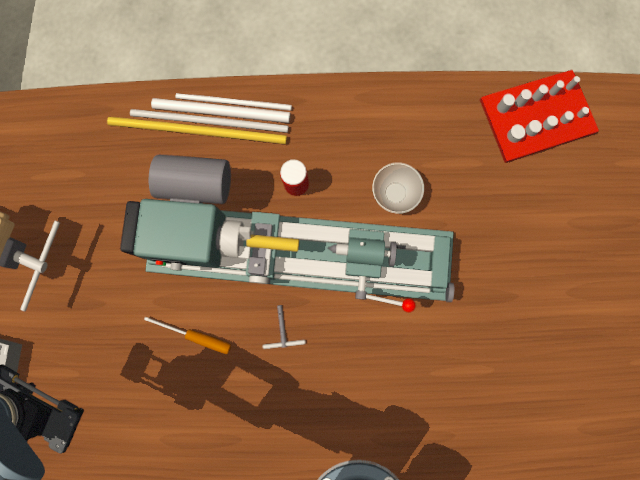

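The side view shows the red knob at about (267,323) and the lever pivot near (268,278). In the top view the knob is at (409,306), the bar end at (298,244) and the centre tip at (329,246). The key, screwdriver, can and tub all stand clear of the knob.

```bash
cat > h.py <<'E'
import numpy as np, cv2
def load(n): 
    d=np.load(n+".npz"); return {k:d[k] for k in d}
def ray(c,u,v):
    K=c["mtx"];p=np.array([(u-K[0,2])/K[0,0],(v-K[1,2])/K[1,1]]);q=p.copy()
    for _ in range(20): q=p/(1+c["k1"]*(q@q))
    return c["orientation"]@np.array([q[0],-q[1],-1.])
def at_z(c,u,v,z):
    r=ray(c,u,v); return c["origin"]+r*(z-c["origin"][2])/r[2]
def at_d(c,u,v):
    return c["origin"]+ray(c,u,v)*c["z_map"][int(round(v)),int(round(u))]
def tri(c1,p1,c2,p2):
    a,b=ray(c1,*p1),ray(c2,*p2)
    s=np.linalg.lstsq(np.c_[a,-b],c2["origin"]-c1["origin"],rcond=None)[0]
    x,y=c1["origin"]+a*s[0],c2["origin"]+b*s[1]
    return (x+y)/2,np.linalg.norm(x-y)
E
python3 - <<'E'
from h import *
s,t=load("side0"),load("top0")
for n,c,(x0,y0,x1,y1),k in(("side",s,(225,180,385,410),3.4),("t",t,(220,205,460,315),3.3)):
    im=cv2.resize(c["img"][y0:y1,x0:x1],None,fx=min(k,800/(x1-x0),598/(y1-y0)),fy=min(k,800/(x1-x0),598/(y1-y0)),interpolation=cv2.INTER_CUBIC)
    cv2.imwrite(f"pics/{n}_crop.png",im); print(im.shape)
# knob centroid
P={}
for n,c in(("s",s),("t",t)):
    h=cv2.cvtColor(c["img"],cv2.COLOR_BGR2HSV)
    m=cv2.inRange(h,(0,170,90),(6,255,255))|cv2.inRange(h,(174,170,90),(180,255,255))
    k,l,st,ce=cv2.connectedComponentsWithStats(m)
    for i in range(1,k):
        if 60<st[i,4]<2000: print(n,st[i],ce[i], at_z(c,*ce[i],.112), at_d(c,*ce[i]))
E
```

```text
(598, 416, 3)
(363, 792, 3)
s [355 201  28  42 866] [367.17090069 222.86143187] [0.67349458 0.05097969 0.112     ] [0.69581527 0.09526557 0.06270224]
s [257 315  18  18 249] [266.00401606 323.08835341] [ 0.43382879 -0.10329481  0.112     ] [ 0.43330235 -0.10945823  0.12159751]
t [282 175  25  21 145] [292.33793103 187.57931034] [0.67363731 0.12345308 0.112     ] [0.68137968 0.12579328 0.07810016]
t [402 298  14  14 148] [408.22972973 304.79054054] [ 0.4332175  -0.10151515  0.112     ] [ 0.43302035 -0.10016562  0.12260287]
```

```bash
sleep 0
```

```text
(no output)
```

View pics/t_crop.png

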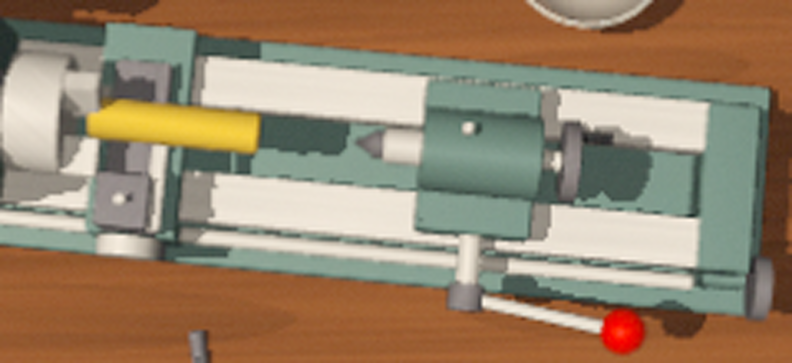

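View pics/side_crop.png

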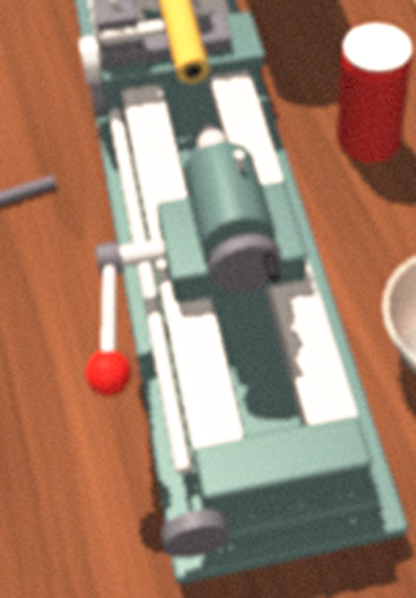

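```bash
python3 - <<'E'
from h import *
t=load("top0");s=load("side0")
T=lambda u,v:(220+u/3.3,205+v/3.3)
S=lambda u,v:(225+u/2.6,180+v/2.6)
for n,p,z in(("bar end",T(259,133),.14),("bar start",T(100,118.5),.14),("tip",T(357,142),.14),("tip bodyend",T(420,146),.14),("hinge",T(464,297),.103),("way b L",T(200,222),.085),("way b R",T(697,260),.085),("way t L",T(205,58),.085),("way t R",T(705,105),.085),("knob",T(622,331),.112)):
    print(n,at_z(t,*p,z).round(4), at_d(t,*p).round(4))
print("side knob",at_z(s,*S(108,372),.112).round(4),"hinge",at_z(s,*S(108,257),.103),"bar end",at_z(s,*S(192,70),.14))
print(tri(t,T(622,331),s,S(108,372)), tri(t,T(464,297),s,S(108,257)))
E
```

```text
bar end [0.5522 0.1109 0.14  ] [0.5528 0.1111 0.1354]
bar start [0.5628 0.2051 0.14  ] [0.5614 0.2036 0.1506]
tip [0.5456 0.0533 0.14  ] [0.5451 0.0532 0.1444]
tip bodyend [0.5425 0.0164 0.14  ] [0.5413 0.0166 0.1499]
hinge [ 0.4549 -0.0088  0.103 ] [ 0.4546 -0.0084  0.1108]
way b L [0.5047 0.1512 0.085 ] [0.5061 0.1528 0.0677]
way b R [ 0.4748 -0.1531  0.085 ] [ 0.4749 -0.1533  0.0839]
way t L [0.6068 0.1472 0.085 ] [0.6067 0.1471 0.0857]
way t R [ 0.5705 -0.1622  0.085 ] [ 0.5709 -0.1627  0.082 ]
knob [ 0.4322 -0.102   0.112 ] [ 0.432  -0.1007  0.1224]
side knob [ 0.4346 -0.1036  0.112 ] hinge [ 0.45674873 -0.01038997  0.103     ] bar end [0.55410212 0.10936033 0.14      ]
(array([ 0.43348884, -0.1022935 ,  0.11010227]), np.float64(0.0025115228840682682)) (array([ 0.4559509 , -0.00893695,  0.10118968]), np.float64(0.0019256444997816985))
```

Measurements agree with the given sizes. The knob is at (0.433,-0.102,0.112) and 95 mm in front of the axis. Lathe yaw is about 6.2°, and the gap from tip to bar is about 58 mm. I'll grip the knob with the jaws along lathe x and the tool leaned back a little, to clear the handwheel.

Emit:
{"name": "send_rows", "arguments": {
  "fingers": [0.6,0.6,0.6,0.6,0.6,0.6,0.6,0.6,0.6,0.6],
  "dp": [
    [85,-330,50],
    [85,-330,50],
    [85,-330,50],
    [85,-330,50],
    [85,-330,50],
    [85,-330,50],
    [85,-330,50],
    [85,-330,50],
    [85,-330,50],
    [85,-330,50]
  ],
  "turn": [
    [0,0,-0.62],
    [0,0,-0.62],
    [0,0,-0.62],
    [0,0,-0.62],
    [0,0,-0.62],
    [0,0,-0.62],
    [0,0,-0.62],
    [0,0,-0.62],
    [0,0,-0.62],
    [0,0,-0.62]
  ]
}}

```text
time_s: 0.93
position: [0.3491, 0.2335, 0.272]
tcp_rot: [[-0.001, -0.488, 0.873], [-0.001, 0.873, 0.488], [-1.0, -0.0, -0.002]]
force: [0.3, 0.1, 0.2]
opening: 0.603
```

```bash
cat >> h.py <<'E'
from scipy.spatial.transform import Rotation as R
yaw=np.radians(6.2); U=np.array([np.sin(yaw),np.cos(yaw),0]); N=np.array([np.cos(yaw),-np.sin(yaw),0]); Z=np.array([0,0,1.])
def tool(a):
    x=U*np.sin(a)-Z*np.cos(a); z=N; return np.c_[x,np.cross(z,x),z]
def plan(pos,a,st):
    Rt=tool(np.radians(a)); return (pos-st["position"])*1000, R.from_matrix(Rt@np.array(st["tcp_rot"]).T).as_rotvec()
E
python3 - <<'E'
from h import *; from rig import bot
st=bot.read_state(); x=tool(np.radians(20))[:,0]; ball=np.array([.4332,-.102,.112])
g=ball+.012*x
print(x,plan(g-.09*x,20,st),g)
E
```

```text
[ 0.03693796  0.34001966 -0.93969262] (array([  81.1786481 , -362.05894545,  -86.74551733]), array([ 0.34827151,  0.06930702, -0.61200379])) [ 0.43364326 -0.09791976  0.10072369]
```

Emit:
{"name": "send_rows", "arguments": {
  "fingers": [0.6,0.6,0.6,0.6,0.6,0.6,0.6,0.6,0.6,0.6],
  "dp": [
    [40,-180,0],
    [40,-180,0],
    [40,-180,0],
    [40,-180,0],
    [81,-362,-60],
    [81,-362,-86.7],
    [81,-362,-86.7],
    [81,-362,-86.7],
    [81,-362,-86.7],
    [81,-362,-86.7]
  ],
  "turn": [
    [0.174,0.035,-0.306],
    [0.174,0.035,-0.306],
    [0.174,0.035,-0.306],
    [0.174,0.035,-0.306],
    [0.348,0.069,-0.612],
    [0.348,0.069,-0.612],
    [0.348,0.069,-0.612],
    [0.348,0.069,-0.612],
    [0.348,0.069,-0.612],
    [0.348,0.069,-0.612]
  ]
}}

```text
time_s: 1.77
position: [0.432, -0.1331, 0.1829]
tcp_rot: [[0.039, 0.105, 0.994], [0.338, 0.935, -0.112], [-0.94, 0.34, 0.001]]
force: [-0.3, 0.3, -0.2]
opening: 0.601
```

```bash
python3 - <<'E'
from h import *; from rig import bot
for n in("side","top"):
    c=bot.capture(n); cv2.imwrite(f"pics/{n}1.png",c["img"]); np.savez(f"{n}1.npz",**c)
st=bot.read_state(); print(st["time_s"],st["position"],st["force"],st["tcp_rot"])
print(plan(np.array([.4336,-.0979,.1007]),20,st))
E
```

```text
1.8667 [ 0.43126174 -0.13037879  0.18371953] [-0.15821754  1.0775718   0.81690464] [[ 0.03694931  0.10449534  0.99383876]
 [ 0.34056501  0.93366597 -0.11083024]
 [-0.93949467  0.3425618  -0.00108914]]
(array([  2.3382568 ,  32.4787902 , -83.01952531]), array([-0.0006924 , -0.00101951,  0.00284836]))
```

View pics/side1.png

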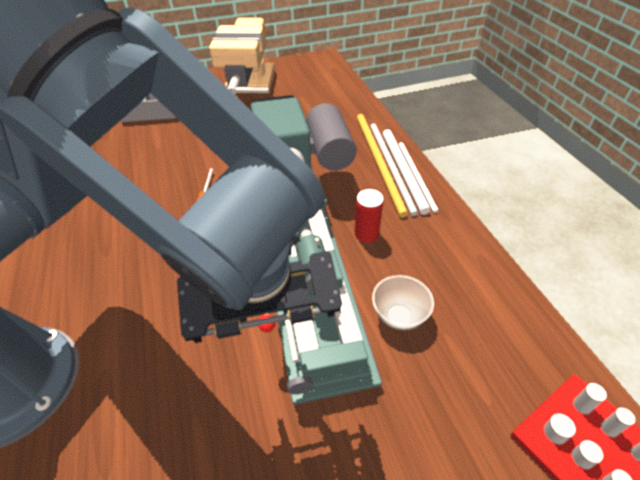

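View pics/top1.png

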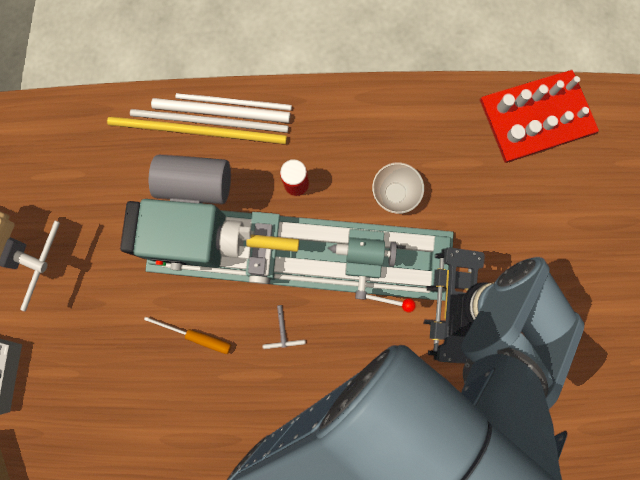

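The gripper's long side lies along the jaws, and the open fingers are behind and above the knob at (409,306) in the top view. Next I go down onto it.

Emit:
{"name": "send_rows", "arguments": {
  "fingers": [0.6,0.6,0.6,0.6,0.6,0.6],
  "dp": [
    [1,10,-25],
    [1,20,-50],
    [2,26,-66],
    [2.3,32.5,-83],
    [2.3,32.5,-83],
    [2.3,32.5,-83]
  ],
  "turn": [
    [0,0,0.003],
    [0,0,0.003],
    [0,0,0.003],
    [0,0,0.003],
    [0,0,0.003],
    [0,0,0.003]
  ]
}}

```text
time_s: 2.37
position: [0.4329, -0.0953, 0.101]
tcp_rot: [[0.033, 0.1, 0.994], [0.343, 0.934, -0.105], [-0.939, 0.344, -0.003]]
force: [0.4, -0.0, 0.7]
opening: 0.599
```

```bash
python3 - <<'E'
from h import *; from rig import bot
for n in("side","top"):
    c=bot.capture(n); i=c["img"][270:370,200:340] if n=="side" else c["img"][250:350,350:490]
    cv2.imwrite(f"pics/{n}2.png",cv2.resize(i,None,fx=5,fy=5,interpolation=cv2.INTER_CUBIC))
st=bot.read_state(); print(st["time_s"],st["position"],st["force"])
E
```

```text
2.4667 [ 0.43411925 -0.09729896  0.10174456] [-0.82899876  0.54016339 -0.46638586]
```

View pics/side2.png

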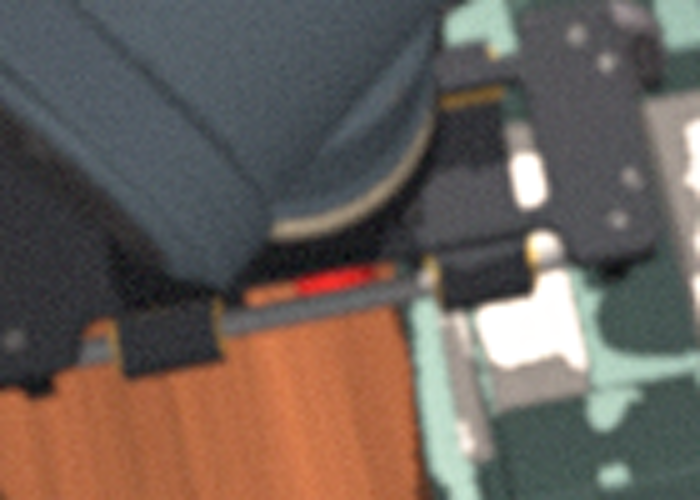

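View pics/top2.png

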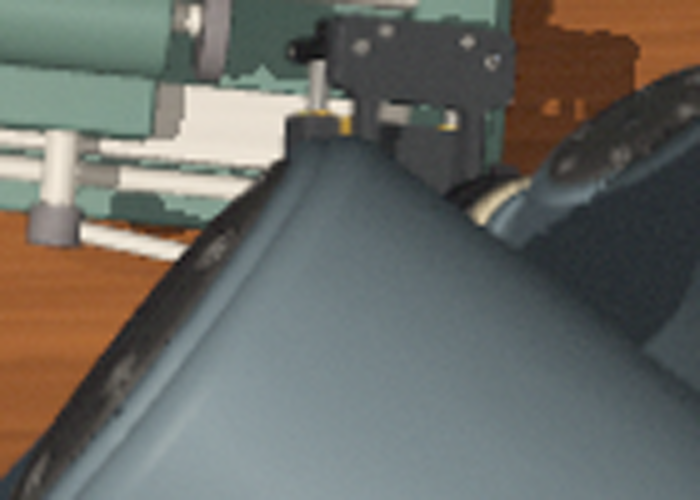

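In the crop the red ball at (336,283) lies between the two finger carriages. Now I close the fingers.

Emit:
{"name": "send_rows", "arguments": {
  "fingers": [0.2,0.2,0.2,0.2,0.2,0.2,0.2,0.2],
  "dp": [
    [0,0,0],
    [0,0,0],
    [0,0,0],
    [0,0,0],
    [0,0,0],
    [0,0,0],
    [0,0,0],
    [0,0,0]
  ],
  "turn": [
    [0,0,0],
    [0,0,0],
    [0,0,0],
    [0,0,0],
    [0,0,0],
    [0,0,0],
    [0,0,0],
    [0,0,0]
  ]
}}

```text
time_s: 3.13
position: [0.4351, -0.0978, 0.102]
tcp_rot: [[0.039, 0.1, 0.994], [0.339, 0.935, -0.107], [-0.94, 0.342, 0.002]]
force: [3.4, 0.4, 2.3]
opening: 0.304
```

```bash
python3 - <<'E'
from h import *; from rig import bot
st=bot.read_state(); print(st["time_s"],st["position"],st["force"],st["opening"]*87)
L=.095
for v in np.linspace(0,.85,11):
    th=.1+v; d=L*((np.cos(.1)-np.cos(th))*U+(np.sin(th)-np.sin(.1))*Z)*1000
    print(round(v,3),d.round(1))
E
```

```text
3.1333 [ 0.43514847 -0.09779025  0.10201882] [3.44243701 0.43744547 2.33972596] 26.455022882787986
0.0 [0. 0. 0.]
0.085 [0.1 1.1 8. ]
0.17 [ 0.3  2.9 15.9]
0.255 [ 0.6  5.4 23.5]
0.34 [ 0.9  8.5 31. ]
0.425 [ 1.3 12.2 38.1]
0.51 [ 1.8 16.6 44.9]
0.595 [ 2.3 21.4 51.4]
0.68 [ 2.9 26.8 57.3]
0.765 [ 3.6 32.7 62.8]
0.85 [ 4.2 39.  67.8]
```

Emit:
{"name": "send_rows", "arguments": {
  "fingers": [0.2,0.2,0.2,0.2,0.2,0.2,0.2,0.2,0.2,0.2],
  "dp": [
    [0,0.4,4],
    [0.1,1.1,8],
    [0.3,2.9,16],
    [0.6,5.4,23.5],
    [0.9,8.5,31],
    [1.3,12.2,38],
    [1.8,16.6,45],
    [2.3,21.4,51.4],
    [2.9,26.8,57.3],
    [2.9,26.8,57.3]
  ],
  "turn": [
    [0,0,0],
    [0,0,0],
    [0,0,0],
    [0,0,0],
    [0,0,0],
    [0,0,0],
    [0,0,0],
    [0,0,0],
    [0,0,0],
    [0,0,0]
  ]
}}

```text
time_s: 3.97
position: [0.4384, -0.0703, 0.1609]
tcp_rot: [[0.04, 0.098, 0.994], [0.338, 0.935, -0.106], [-0.94, 0.341, 0.004]]
force: [0.9, -2.4, 1.5]
opening: 0.303
```

```bash
python3 - <<'E'
from h import *; from rig import bot
for n in("side","top"):
    c=bot.capture(n); i=c["img"][230:350,200:360] if n=="side" else c["img"][220:340,310:470]
    cv2.imwrite(f"pics/{n}3.png",cv2.resize(i,None,fx=4.5,fy=4.5,interpolation=cv2.INTER_CUBIC))
    np.savez(f"{n}3.npz",**c)
st=bot.read_state(); print(st["time_s"],st["position"],st["force"],st["opening"]*87)
E
```

```text
4.0667 [ 0.43832459 -0.07098039  0.16      ] [ 1.47012037 -1.77243738  1.84952317] 26.366383547370994
```

View pics/side3.png

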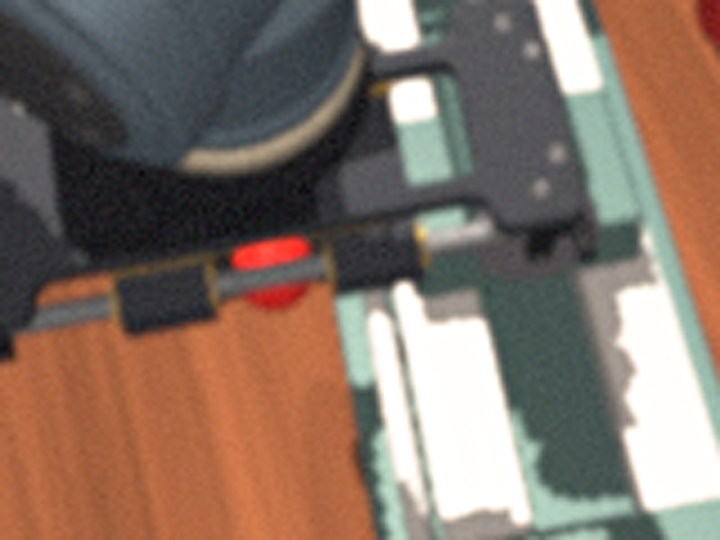

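View pics/top3.png

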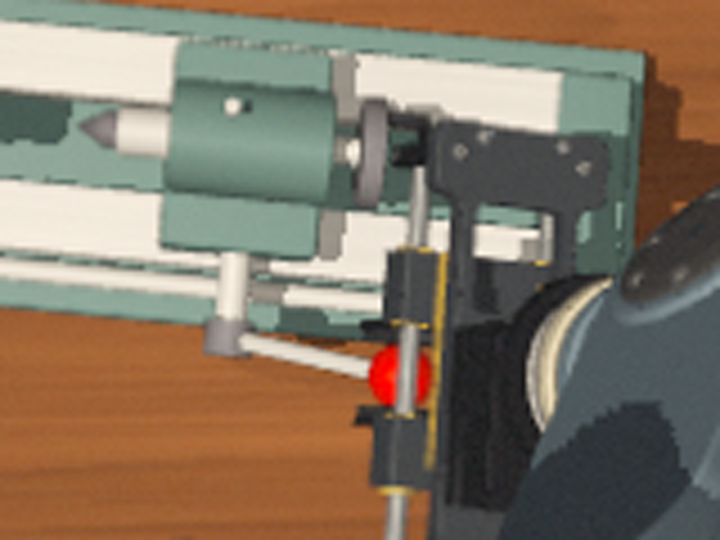

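The red ball is held between the pads and the lever is raised to about 0.69. I'll raise it further, past 0.7.

Emit:
{"name": "send_rows", "arguments": {
  "fingers": [0.2,0.2,0.2,0.2,0.2,0.2],
  "dp": [
    [0.4,3.5,3],
    [0.8,8,6.5],
    [0.8,8,6.5],
    [0.8,8,6.5],
    [0.8,8,6.5],
    [0.8,8,6.5]
  ],
  "turn": [
    [0,0,0],
    [0,0,0],
    [0,0,0],
    [0,0,0],
    [0,0,0],
    [0,0,0]
  ]
}}

```text
time_s: 4.57
position: [0.4392, -0.0629, 0.1664]
tcp_rot: [[0.04, 0.099, 0.994], [0.339, 0.935, -0.107], [-0.94, 0.341, 0.004]]
force: [2.3, -1.7, 0.4]
opening: 0.3
```

```bash
python3 - <<'E'
from h import *; from rig import bot
for n in("side","top"):
    c=bot.capture(n); i=c["img"][230:350,200:360] if n=="side" else c["img"][220:340,310:470]
    cv2.imwrite(f"pics/{n}4.png",cv2.resize(i,None,fx=4.5,fy=4.5,interpolation=cv2.INTER_CUBIC))
    np.savez(f"{n}4.npz",**c)
    h=cv2.cvtColor(c["img"],cv2.COLOR_BGR2HSV)
st=bot.read_state(); print(st["time_s"],st["position"],st["force"],st["opening"]*87)
E
```

```text
4.6667 [ 0.43919697 -0.06291458  0.16640208] [ 3.80047622 -1.27342922 -0.71990684] 25.90447310082614
```

View pics/top4.png

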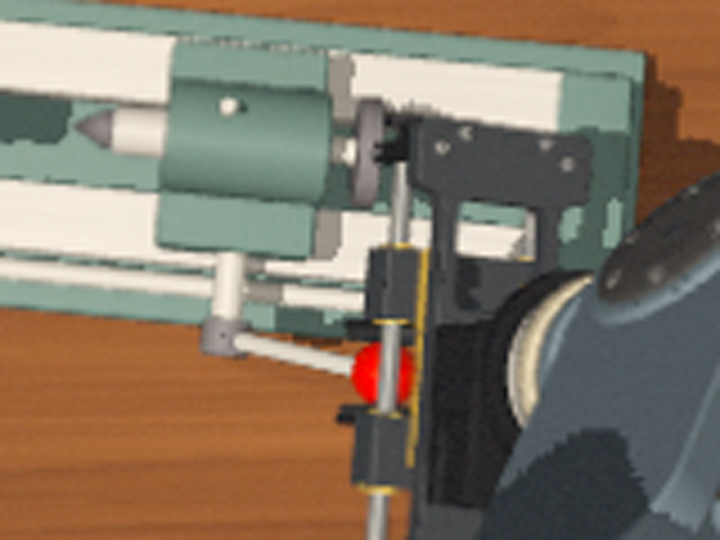

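The lever is up at about 0.8 and the tailstock is free. Now I slide it most of the way, 48 mm along the bed.

Emit:
{"name": "send_rows", "arguments": {
  "fingers": [0.2,0.2,0.2,0.2,0.2,0.2,0.2,0.2,0.2,0.2],
  "dp": [
    [0.4,4,0],
    [1,10,0],
    [1.7,16,0],
    [2.4,22,0],
    [3,28,0],
    [3.7,34,0],
    [4.3,39,0],
    [4.7,43,0],
    [5,46,0],
    [5.2,48,0]
  ],
  "turn": [
    [0,0,0],
    [0,0,0],
    [0,0,0],
    [0,0,0],
    [0,0,0],
    [0,0,0],
    [0,0,0],
    [0,0,0],
    [0,0,0],
    [0,0,0]
  ]
}}

```text
time_s: 5.5
position: [0.4448, -0.0146, 0.1665]
tcp_rot: [[0.04, 0.099, 0.994], [0.339, 0.935, -0.107], [-0.94, 0.341, 0.004]]
force: [2.8, -2.7, 0.4]
opening: 0.305
```

```bash
cat >> h.py <<'E'
def rd(bot,n=6):
    F=[];
    for i in range(n):
        bot.capture("top"); s=bot.read_state(); F.append(s["force"])
    F=np.array(F); p=s["position"]; p0=np.array([.4392,-.0629,.1664])
    print("t",round(s["time_s"],2),"along",((p-p0)@U*1000).round(3),"across",((p-p0)@N*1000).round(2),"z",(p[2]*1000).round(2),"F_along",(F@U).mean().round(2),"+-",((F@U).std()/n**.5).round(2),"Fx,Fz",(F@N).mean().round(2),F[:,2].mean().round(2),"op",(s["opening"]*87).round(1)); return s
E
python3 - <<'E'
from h import *; from rig import bot
rd(bot)
for n in("side","top"):
    c=bot.capture(n); i=c["img"][170:310,200:360] if n=="side" else c["img"][200:320,250:410]
    cv2.imwrite(f"pics/{n}5.png",cv2.resize(i,None,fx=4,fy=4,interpolation=cv2.INTER_CUBIC))
E
```

```text
Traceback (most recent call last):
  File "h.py", line 28, in rd
    print("t",round(s["time_s"],2),"along",((p-p0)@U*1000).round(3),"across",((p-p0)@N*1000).round(2),"z",(p[2]*1000).round(2),"F_along",(F@U).mean().round(2),"+-",((F@U).std()/n**.5).round(2),"Fx,Fz",(F@N).mean().round(2),F[:,2].mean().round(2),"op",(s["opening"]*87).round(1)); return s
                                                                                                                                                                                                                                                           ^^^^^^^^^^^^^^^^^^^^^^^
AttributeError: 'float' object has no attribute 'round'
```

```bash
sed -i 's/(s\["opening"\]\*87).round(1)/round(s["opening"]*87,1)/' h.py
python3 - <<'E'
from h import *; from rig import bot
rd(bot,4)
for n in("side","top"):
    c=bot.capture(n); i=c["img"][170:310,200:360] if n=="side" else c["img"][200:320,250:410]
    cv2.imwrite(f"pics/{n}5.png",cv2.resize(i,None,fx=4,fy=4,interpolation=cv2.INTER_CUBIC))
E
```

```text
t 6.0 along 48.686 across 0.3 z 166.34 F_along 1.48 +- 0.16 Fx,Fz 5.44 -1.9 op 26.7
```

View pics/top5.png

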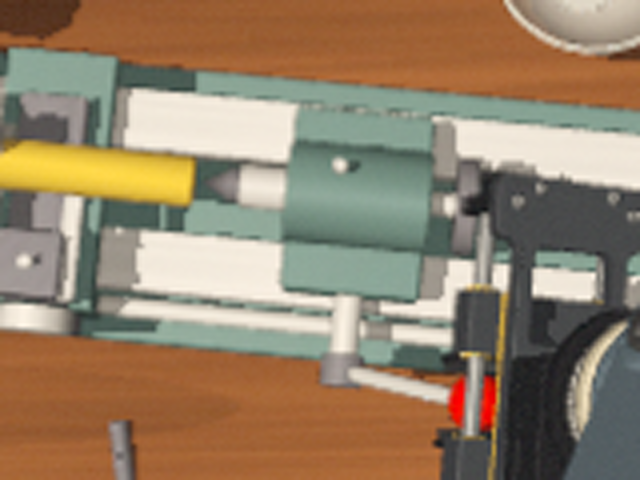

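The tip at (208,183) is about 6 mm from the bar's end face at (194,183), and both are in line. I'll continue slowly, feeling for contact.

Emit:
{"name": "send_rows", "arguments": {
  "fingers": [0.2,0.2,0.2,0.2,0.2,0.2],
  "dp": [
    [0.3,1.5,0],
    [0.6,3,0],
    [0.9,4.5,0],
    [1.1,6,0],
    [1.1,6,0],
    [1.1,6,0]
  ],
  "turn": [
    [0,0,0],
    [0,0,0],
    [0,0,0],
    [0,0,0],
    [0,0,0],
    [0,0,0]
  ]
}}

```text
time_s: 6.6
position: [0.4456, -0.0082, 0.1663]
tcp_rot: [[0.04, 0.1, 0.994], [0.341, 0.934, -0.108], [-0.939, 0.343, 0.003]]
force: [2.2, -0.7, 1.7]
opening: 0.303
```

```bash
python3 - <<'E'
from h import *; from rig import bot
rd(bot,5)
E
```

```text
t 6.85 along 55.068 across 0.42 z 166.29 F_along -0.42 +- 0.13 Fx,Fz 2.95 -0.26 op 26.1
```

Emit:
{"name": "send_rows", "arguments": {
  "fingers": [0.2,0.2,0.2,0.2],
  "dp": [
    [0.1,0.3,0],
    [0.2,0.6,0],
    [0.2,0.9,0],
    [0.2,1,0]
  ],
  "turn": [
    [0,0,0],
    [0,0,0],
    [0,0,0],
    [0,0,0]
  ]
}}

```text
time_s: 7.18
position: [0.4457, -0.0077, 0.1663]
tcp_rot: [[0.04, 0.1, 0.994], [0.34, 0.934, -0.107], [-0.94, 0.342, 0.003]]
force: [1.5, -5.7, 2.8]
opening: 0.303
```

Emit:
{"name": "send_rows", "arguments": {
  "fingers": [0.2,0.2,0.2,0.2],
  "dp": [
    [0.1,0.3,0],
    [0.2,0.6,0],
    [0.2,0.8,0],
    [0.2,0.8,0]
  ],
  "turn": [
    [0,0,0],
    [0,0,0],
    [0,0,0],
    [0,0,0]
  ]
}}

```text
time_s: 7.52
position: [0.4457, -0.0074, 0.1664]
tcp_rot: [[0.039, 0.099, 0.994], [0.339, 0.935, -0.107], [-0.94, 0.341, 0.003]]
force: [-0.6, -5.6, 4.7]
opening: 0.303
```

```bash
python3 - <<'E'
from h import *; from rig import bot
rd(bot,3)
E
```

```text
t 7.67 along 55.857 across 0.47 z 166.46 F_along -5.79 +- 0.16 Fx,Fz -0.19 4.38 op 26.3
```

View picture.

```bash
python3 - <<'E'
from h import *; from rig import bot
for n in("side","top"):
    c=bot.capture(n); i=c["img"][150:310,200:360] if n=="side" else c["img"][200:320,250:410]
    cv2.imwrite(f"pics/{n}6.png",cv2.resize(i,None,fx=3.7 if n=="side" else 4.9,fy=3.7 if n=="side" else 4.9,interpolation=cv2.INTER_CUBIC)); np.savez(f"{n}6.npz",**c)
E
```

```text
(no output)
```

View pics/top6.png

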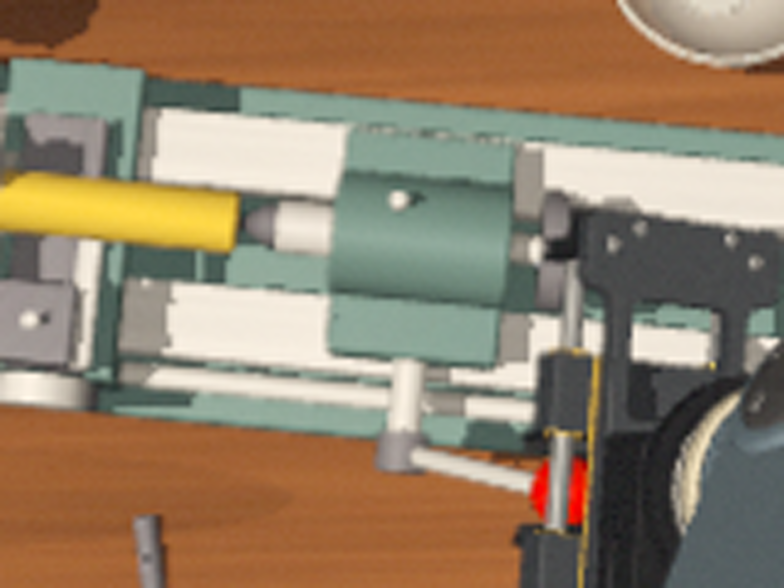

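View pics/side6.png

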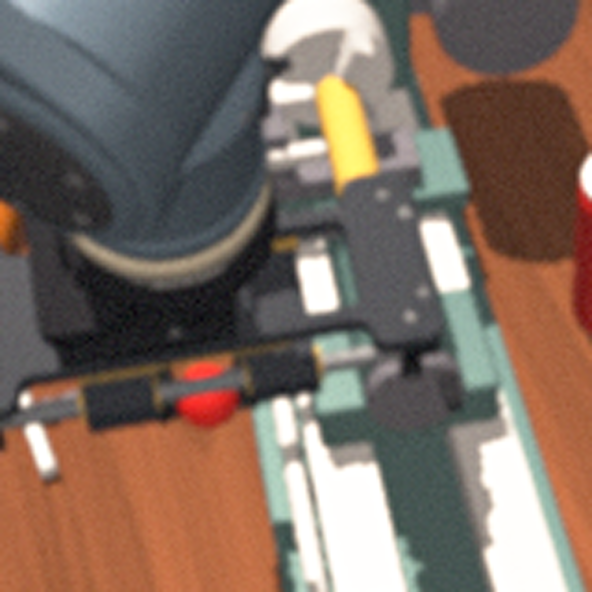

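The tip now just enters the hole, with the cone visible from the bar's edge at (238,222). About 5 N of resistance has appeared. I'll press a little more to see whether the stiffness matches the bar.

Emit:
{"name": "send_rows", "arguments": {
  "fingers": [0.2,0.2,0.2,0.2,0.2],
  "dp": [
    [0,0.4,0],
    [0.1,0.7,0],
    [0.1,0.9,0],
    [0.1,1,0],
    [0.1,1,0]
  ],
  "turn": [
    [0,0,0],
    [0,0,0],
    [0,0,0],
    [0,0,0],
    [0,0,0]
  ]
}}

```text
time_s: 8.18
position: [0.4457, -0.0071, 0.1666]
tcp_rot: [[0.039, 0.099, 0.994], [0.337, 0.935, -0.106], [-0.941, 0.34, 0.003]]
force: [-1.4, -7.1, 5.6]
opening: 0.301
```

```bash
python3 - <<'E'
from h import *; from rig import bot
rd(bot,4)
E
```

```text
t 8.38 along 56.149 across 0.48 z 166.64 F_along -6.35 +- 0.14 Fx,Fz -0.16 5.14 op 25.7
```

Emit:
{"name": "send_rows", "arguments": {
  "fingers": [0.2,0.2,0.2,0.2,0.2],
  "dp": [
    [0,0.5,-0.3],
    [0.1,0.9,-0.6],
    [0.1,1.2,-0.8],
    [0.1,1.3,-0.8],
    [0.1,1.3,-0.8]
  ],
  "turn": [
    [0,0,0],
    [0,0,0],
    [0,0,0],
    [0,0,0],
    [0,0,0]
  ]
}}

```text
time_s: 8.8
position: [0.4458, -0.0071, 0.1663]
tcp_rot: [[0.039, 0.098, 0.994], [0.335, 0.936, -0.105], [-0.941, 0.337, 0.004]]
force: [-2.7, -8.9, 9.1]
opening: 0.304
```

```bash
python3 - <<'E'
from h import *; from rig import bot
rd(bot,4)
E
```

```text
t 9.0 along 56.212 across 0.51 z 166.31 F_along -8.92 +- 0.21 Fx,Fz -1.53 9.42 op 26.0
```

Emit:
{"name": "send_rows", "arguments": {
  "fingers": [0.2,0.2,0.2,0.2,0.2,0.2],
  "dp": [
    [0,0.6,-0.6],
    [0.1,1.2,-1.1],
    [0.2,1.6,-1.4],
    [0.2,1.7,-1.5],
    [0.2,1.7,-1.5],
    [0.2,1.7,-1.5]
  ],
  "turn": [
    [0,0,0],
    [0,0,0],
    [-0.003,0,0],
    [-0.003,0,0],
    [-0.003,0,0],
    [-0.003,0,0]
  ]
}}

```text
time_s: 9.5
position: [0.4458, -0.0074, 0.1656]
tcp_rot: [[0.039, 0.096, 0.995], [0.328, 0.939, -0.103], [-0.944, 0.331, 0.005]]
force: [-4.5, -11.4, 12.8]
opening: 0.304
```

```bash
python3 - <<'E'
from h import *; from rig import bot
s=rd(bot,6);print(s["tcp_rot"][:,0])
E
```

```text
t 9.8 along 55.905 across 0.52 z 165.59 F_along -12.15 +- 0.07 Fx,Fz -3.52 13.23 op 26.3
[ 0.03927371  0.32826809 -0.94376779]
```

Resistance rose to 12 N while the slide barely moved, so the centre bears in the hole. With about 2 N of friction the contact force is about 10 N. I'll lower the lever along its arc and keep the push on.

Emit:
{"name": "send_rows", "arguments": {
  "fingers": [0.2,0.2,0.2,0.2,0.2],
  "dp": [
    [0.1,0.9,-1.8],
    [-0.1,-0.2,-2.8],
    [-0.2,-1.2,-3.8],
    [-0.3,-2.2,-4.7],
    [-0.3,-2.2,-4.7]
  ],
  "turn": [
    [0.004,0,0],
    [0.006,0,0],
    [0.008,0,0],
    [0.008,0,0],
    [0.008,0,0]
  ]
}}

```text
time_s: 10.22
position: [0.4453, -0.0116, 0.1615]
tcp_rot: [[0.039, 0.095, 0.995], [0.332, 0.938, -0.102], [-0.942, 0.335, 0.005]]
force: [-4.2, -11.6, 12.4]
opening: 0.302
```

```bash
python3 - <<'E'
from h import *; from rig import bot
s=rd(bot,4);print(s["tcp_rot"][:,0])
E
```

```text
t 10.42 along 51.687 across 0.51 z 161.47 F_along -12.25 +- 0.39 Fx,Fz -3.08 12.04 op 26.5
[ 0.03920248  0.33215212 -0.94241081]
```

Emit:
{"name": "send_rows", "arguments": {
  "fingers": [0.2,0.2,0.2,0.2,0.2],
  "dp": [
    [0.1,0.7,-2],
    [-0.1,-0.6,-3.4],
    [-0.2,-1.8,-4.8],
    [-0.3,-3.1,-6.2],
    [-0.3,-3.1,-6.2]
  ],
  "turn": [
    [0.004,0,0],
    [0.006,0,0],
    [0.008,0,0],
    [0.008,0,0],
    [0.008,0,0]
  ]
}}

```text
time_s: 10.83
position: [0.4447, -0.0165, 0.1557]
tcp_rot: [[0.039, 0.093, 0.995], [0.337, 0.936, -0.101], [-0.941, 0.339, 0.005]]
force: [-3.5, -11.2, 9.2]
opening: 0.304
```

```bash
python3 - <<'E'
from h import *; from rig import bot
s=rd(bot,4);print(s["tcp_rot"][:,0])
E
```

```text
t 11.03 along 46.834 across 0.45 z 155.75 F_along -11.66 +- 0.14 Fx,Fz -2.92 9.8 op 26.5
[ 0.03885881  0.33657344 -0.9408551 ]
```

Emit:
{"name": "send_rows", "arguments": {
  "fingers": [0.2,0.2,0.2,0.2,0.2],
  "dp": [
    [0.1,0.8,-2.1],
    [-0.1,-0.3,-3.7],
    [-0.2,-1.5,-5.3],
    [-0.3,-2.6,-6.8],
    [-0.3,-2.6,-6.8]
  ],
  "turn": [
    [0.004,0,0],
    [0.006,0,0],
    [0.006,0,0],
    [0.006,0,0],
    [0.006,0,0]
  ]
}}

```text
time_s: 11.45
position: [0.4441, -0.0201, 0.1495]
tcp_rot: [[0.038, 0.092, 0.995], [0.341, 0.935, -0.1], [-0.939, 0.343, 0.004]]
force: [-3.5, -9.6, 10.9]
opening: 0.303
```

```bash
python3 - <<'E'
from h import *; from rig import bot
s=rd(bot,4);print(s["tcp_rot"][:,0])
E
```

```text
t 11.65 along 43.132 across 0.24 z 149.56 F_along -9.9 +- 0.27 Fx,Fz -2.24 10.55 op 25.9
[ 0.03842704  0.34049624 -0.93946031]
```

Emit:
{"name": "send_rows", "arguments": {
  "fingers": [0.2,0.2,0.2,0.2,0.2],
  "dp": [
    [0.1,1.0,-2.1],
    [-0.1,-0.1,-3.7],
    [-0.1,-1.0,-5.4],
    [-0.2,-1.9,-7.1],
    [-0.2,-1.9,-7.1]
  ],
  "turn": [
    [0.003,0,0],
    [0.003,0,0],
    [0.003,0,0],
    [0.003,0,0],
    [0.003,0,0]
  ]
}}

```text
time_s: 12.07
position: [0.4436, -0.023, 0.1433]
tcp_rot: [[0.038, 0.091, 0.995], [0.342, 0.935, -0.098], [-0.939, 0.344, 0.005]]
force: [-3.7, -9.9, 12.7]
opening: 0.301
```

```bash
python3 - <<'E'
from h import *; from rig import bot
s=rd(bot,4);print(s["tcp_rot"][:,0])
c=bot.capture("side");i=c["img"][150:310,200:360]
cv2.imwrite("pics/side7.png",cv2.resize(i,None,fx=3.7,fy=3.7,interpolation=cv2.INTER_CUBIC))
c=bot.capture("top");i=c["img"][200:320,250:410]; np.savez("top7.npz",**c)
cv2.imwrite("pics/top7.png",cv2.resize(i,None,fx=4.9,fy=4.9,interpolation=cv2.INTER_CUBIC))
E
```

```text
t 12.27 along 40.194 across 0.05 z 143.26 F_along -9.75 +- 0.17 Fx,Fz -2.44 12.45 op 26.4
[ 0.03806131  0.34183981 -0.93898716]
```

View pics/top7.png

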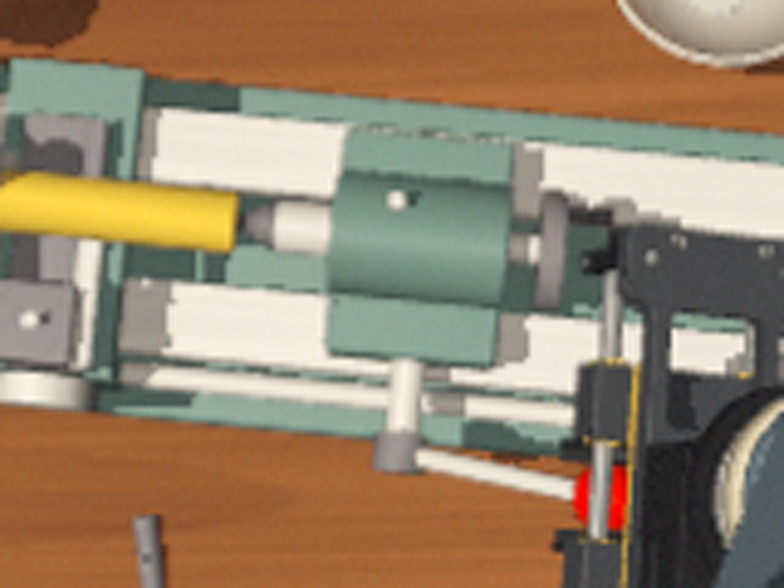

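View pics/side7.png

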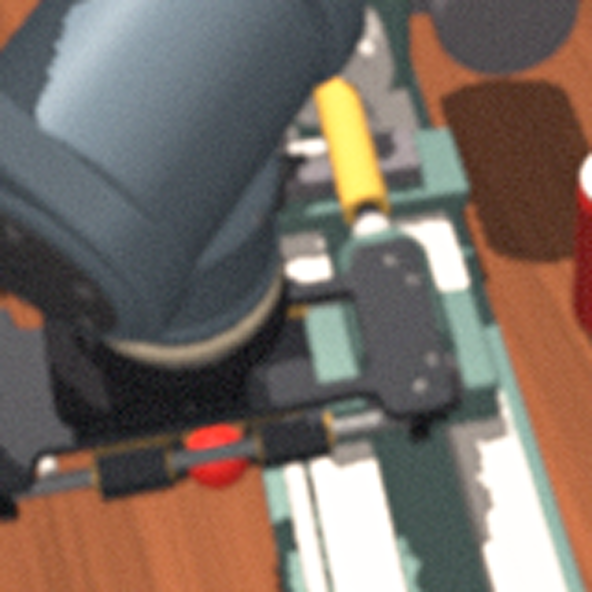

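Slide, bar and bystanders are unchanged, the ball is still between the pads, and the cam is starting to bite. I'll continue down.

Emit:
{"name": "send_rows", "arguments": {
  "fingers": [0.2,0.2,0.2,0.2,0.2],
  "dp": [
    [0,0.3,-3],
    [-0.1,-0.8,-5],
    [-0.2,-1.8,-7],
    [-0.3,-2.8,-9.2],
    [-0.3,-2.8,-9.2]
  ],
  "turn": [
    [0.002,0,0],
    [0.002,0,0],
    [0.002,0,0],
    [0.002,0,0],
    [0.002,0,0]
  ]
}}

```text
time_s: 12.78
position: [0.4431, -0.0266, 0.1349]
tcp_rot: [[0.038, 0.09, 0.995], [0.343, 0.934, -0.097], [-0.939, 0.345, 0.005]]
force: [-2.2, -9.0, 11.6]
opening: 0.301
```

```bash
python3 - <<'E'
from h import *; from rig import bot
s=rd(bot,4);print(s["tcp_rot"][:,0])
E
```

```text
t 12.98 along 36.527 across -0.08 z 134.87 F_along -8.75 +- 0.23 Fx,Fz -2.37 11.65 op 26.2
[ 0.03792917  0.34254915 -0.93873396]
```

Emit:
{"name": "send_rows", "arguments": {
  "fingers": [0.2,0.2,0.2,0.2,0.2,0.2],
  "dp": [
    [0,0.2,-3],
    [-0.1,-0.6,-5],
    [-0.1,-1.4,-7],
    [-0.2,-2.2,-9.2],
    [-0.3,-2.9,-11.4],
    [-0.3,-2.9,-11.4]
  ],
  "turn": [
    [0,0,0],
    [0,0,0],
    [0,0,0],
    [0,0,0],
    [0,0,0],
    [0,0,0]
  ]
}}

```text
time_s: 13.48
position: [0.4427, -0.0301, 0.1239]
tcp_rot: [[0.038, 0.089, 0.995], [0.342, 0.935, -0.097], [-0.939, 0.344, 0.005]]
force: [-2.2, -7.2, 6.2]
opening: 0.303
```

```bash
python3 - <<'E'
from h import *; from rig import bot
s=rd(bot,4);print(s["tcp_rot"][:,0])
E
```

```text
t 13.68 along 32.977 across -0.11 z 123.8 F_along -7.35 +- 0.09 Fx,Fz -0.96 6.82 op 26.6
[ 0.03789124  0.34160672 -0.93907886]
```

Emit:
{"name": "send_rows", "arguments": {
  "fingers": [0.2,0.2,0.2,0.2,0.2,0.2],
  "dp": [
    [0,0.1,-3],
    [-0.1,-0.6,-5.5],
    [-0.1,-1.2,-8],
    [-0.2,-1.8,-10.5],
    [-0.2,-2.4,-12.8],
    [-0.2,-2.4,-12.8]
  ],
  "turn": [
    [0,0,0],
    [0,0,0],
    [0,0,0],
    [0,0,0],
    [0,0,0],
    [0,0,0]
  ]
}}

```text
time_s: 14.18
position: [0.4424, -0.0329, 0.1108]
tcp_rot: [[0.038, 0.089, 0.995], [0.341, 0.935, -0.097], [-0.939, 0.343, 0.005]]
force: [-0.4, -5.2, -1.2]
opening: 0.303
```

```bash
python3 - <<'E'
from h import *; from rig import bot
s=rd(bot,4)
E
```

```text
t 14.38 along 30.147 across -0.04 z 110.7 F_along -5.64 +- 0.1 Fx,Fz 1.02 -0.35 op 26.1
```

Emit:
{"name": "send_rows", "arguments": {
  "fingers": [0.2,0.2,0.2,0.2,0.2,0.2],
  "dp": [
    [0,0.2,-2.5],
    [0,-0.2,-5],
    [-0.1,-0.6,-7],
    [-0.1,-0.9,-9],
    [-0.1,-1,-10],
    [-0.1,-1,-10]
  ],
  "turn": [
    [0,0,0],
    [0,0,0],
    [0,0,0],
    [0,0,0],
    [0,0,0],
    [0,0,0]
  ]
}}

```text
time_s: 14.88
position: [0.4425, -0.0339, 0.1009]
tcp_rot: [[0.038, 0.089, 0.995], [0.341, 0.935, -0.097], [-0.939, 0.343, 0.005]]
force: [0.4, -4.9, 3.6]
opening: 0.298
```

```bash
python3 - <<'E'
from h import *; from rig import bot
s=rd(bot,4)
E
```

```text
t 15.08 along 29.174 across 0.1 z 100.85 F_along -5.05 +- 0.12 Fx,Fz 0.3 3.6 op 26.1
```

It is past over-centre and on the lower stop (z 100.9, Fz 3.6 up). I'll push a bit more to confirm, then open.

Emit:
{"name": "send_rows", "arguments": {
  "fingers": [0.2,0.2,0.2],
  "dp": [
    [0,0.2,-0.6],
    [0,0.2,-1],
    [0,0.2,-1]
  ],
  "turn": [
    [0,0,0],
    [0,0,0],
    [0,0,0]
  ]
}}

```text
time_s: 15.33
position: [0.4425, -0.0339, 0.1006]
tcp_rot: [[0.038, 0.088, 0.995], [0.341, 0.935, -0.096], [-0.939, 0.343, 0.006]]
force: [-2.0, -7.5, 10.5]
opening: 0.303
```

```bash
python3 - <<'E'
from h import *; from rig import bot
s=rd(bot,3)
E
```

```text
t 15.48 along 29.207 across 0.12 z 100.62 F_along -6.86 +- 0.09 Fx,Fz -1.07 10.95 op 26.3
```

Emit:
{"name": "send_rows", "arguments": {
  "fingers": [0.3,0.35,0.4,0.5,0.55,0.55,0.55,0.55],
  "dp": [
    [0,0,0],
    [0,0,0],
    [0,0,0],
    [0,0,0],
    [0,0,0],
    [0,0,0],
    [0,0,0],
    [0,0,0]
  ],
  "turn": [
    [0,0,0],
    [0,0,0],
    [0,0,0],
    [0,0,0],
    [0,0,0],
    [0,0,0],
    [0,0,0],
    [0,0,0]
  ]
}}

```text
time_s: 16.15
position: [0.4422, -0.0336, 0.1005]
tcp_rot: [[0.038, 0.088, 0.995], [0.341, 0.935, -0.096], [-0.939, 0.343, 0.005]]
force: [0.4, -0.0, 0.2]
opening: 0.542
```

Emit:
{"name": "send_rows", "arguments": {
  "fingers": [0.55,0.55,0.55,0.55,0.55,0.55,0.55,0.55],
  "dp": [
    [-0.5,-4,11],
    [-1,-9,24],
    [-2,-16,45],
    [-2,-25,70],
    [-3,-36,100],
    [-3,-50,140],
    [-3,-50,140],
    [-3,-50,140]
  ],
  "turn": [
    [0,0,0],
    [0,0,0],
    [0,0,0],
    [0,0,0],
    [0,0,0],
    [0,0,0],
    [0,0,0],
    [0,0,0]
  ]
}}

```text
time_s: 16.82
position: [0.4405, -0.0849, 0.2422]
tcp_rot: [[0.043, 0.088, 0.995], [0.338, 0.936, -0.097], [-0.94, 0.341, 0.01]]
force: [-0.9, -0.4, -0.9]
opening: 0.545
```

Emit:
{"name": "send_rows", "arguments": {
  "fingers": [0.55,0.55,0.55,0.55,0.55,0.55],
  "dp": [
    [0,-40,10],
    [0,-80,20],
    [0,-120,30],
    [0,-150,30],
    [0,-150,30],
    [0,-150,30]
  ],
  "turn": [
    [0,0,0],
    [0,0,0],
    [0,0,0],
    [0,0,0],
    [0,0,0],
    [0,0,0]
  ]
}}

```text
time_s: 17.32
position: [0.4398, -0.2354, 0.2704]
tcp_rot: [[0.041, 0.09, 0.995], [0.341, 0.935, -0.099], [-0.939, 0.343, 0.008]]
force: [-1.1, 0.5, 0.3]
opening: 0.551
```

```bash
python3 - <<'E'
from h import *; from rig import bot
rd(bot,1)
for n in("side","top"):
    c=bot.capture(n); cv2.imwrite(f"pics/{n}8.png",c["img"]); np.savez(f"{n}8.npz",**c)
    i=c["img"][200:320,250:410]
    if n=="top": cv2.imwrite("pics/top8c.png",cv2.resize(i,None,fx=4.9,fy=4.9,interpolation=cv2.INTER_CUBIC))
    h=cv2.cvtColor(c["img"],cv2.COLOR_BGR2HSV)
    m=cv2.inRange(h,(0,170,90),(6,255,255))|cv2.inRange(h,(174,170,90),(180,255,255))
    k,l,st,ce=cv2.connectedComponentsWithStats(m)
    for j in range(1,k):
        if 60<st[j,4]<2000: print(n,st[j],ce[j],at_z(c,*ce[j],.112),at_d(c,*ce[j]))
E
```

```text
t 17.37 along -169.849 across 18.78 z 270.5 F_along 0.0 +- 0.0 Fx,Fz -0.11 0.85 op 48.2
side [364 228  16  15 122] [372.60655738 235.93442623] [0.66952163 0.01550079 0.112     ] [0.71261883 0.09658303 0.01540776]
top [282 176  25  20 151] [292.64900662 187.47019868] [0.67384724 0.12281981 0.112     ] [0.67848178 0.12420831 0.09172401]
top [372 295  14  15 155] [378.70967742 302.29032258] [ 0.43950109 -0.04356727  0.112     ] [ 0.43922577 -0.04269004  0.12343515]
```

View pics/side8.png

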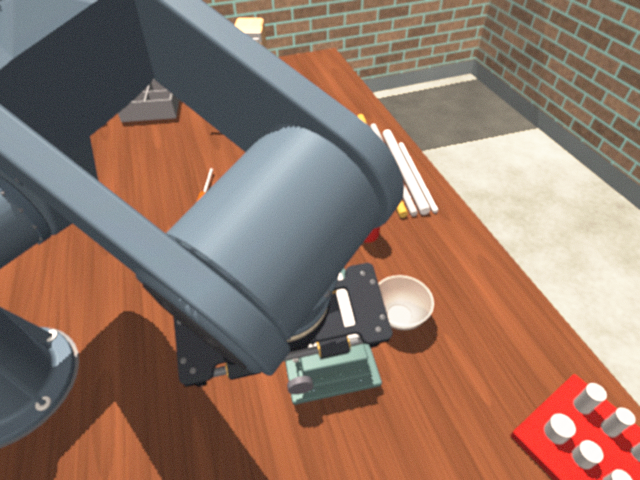

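View pics/top8c.png

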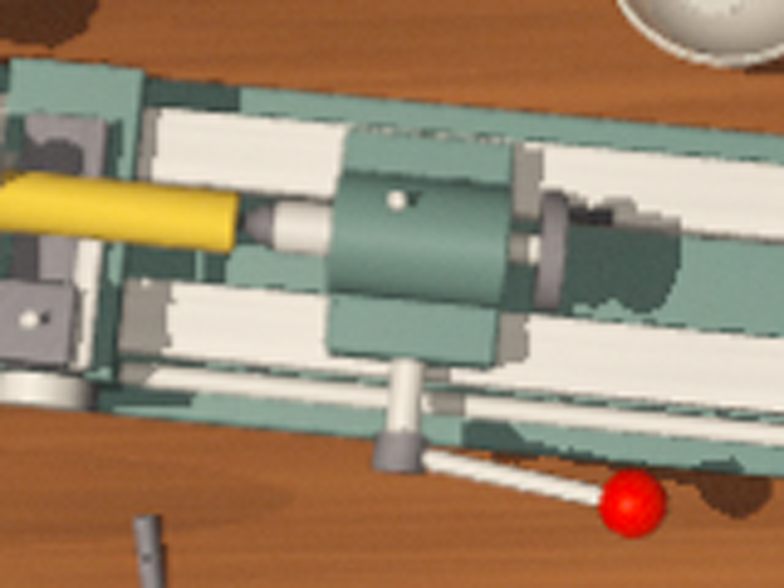

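The knob is down and free: it has moved 58 mm along the bed, its top is at the starting height (0.123), and nothing is touching it. As a last check, I'll look for any slide shift during locking by registering the pictures at sub-pixel level.

```bash
python3 - <<'E'
from h import *; from rig import bot
g=lambda n,b:cv2.cvtColor(load(n)["img"],cv2.COLOR_BGR2GRAY).astype(np.float32)[b[1]:b[3],b[0]:b[2]]
from itertools import combinations
for nm,b in(("tailstock",(312,232,354,264)),("hub",(318,272,340,300)),("fixed",(250,205,300,290))):
    for a,c in combinations(("top6","top7","top8"),2):
        A,C=g(a,b),g(c,b); W=np.eye(2,3,dtype=np.float32)
        cc,W=cv2.findTransformECC(A,C,W,cv2.MOTION_TRANSLATION,(3,200,1e-6))
        print(nm,a,c,W[:,2].round(3),round(cc,4))
a,b=load("top0")["img"],load("top8")["img"]
d=cv2.absdiff(a,b).max(2); 
for nm,q in(("tub",(370,160,428,216)),("oil",(278,158,312,198)),("screw",(143,315,232,356)),("key",(262,303,308,350))):
    print(nm,d[q[1]:q[3],q[0]:q[2]].mean().round(1))
cv2.imwrite("pics/top8b.png",b)
E
```

```text
tailstock top6 top7 [-0.256 -0.025] 0.9584
tailstock top6 top8 [-0.264 -0.025] 0.9687
tailstock top7 top8 [ 0.017 -0.003] 0.9999
hub top6 top7 [-0.219 -0.04 ] 0.9742
hub top6 top8 [-0.109 -0.041] 0.9727
hub top7 top8 [0.233 0.074] 0.971
fixed top6 top7 [-0.014 -0.009] 0.9997
fixed top6 top8 [-0.023 -0.015] 0.9997
fixed top7 top8 [ 0.004 -0.   ] 0.9999
tub 2.8
oil 3.4
screw 7.7
key 3.0
```

View pics/top8.png

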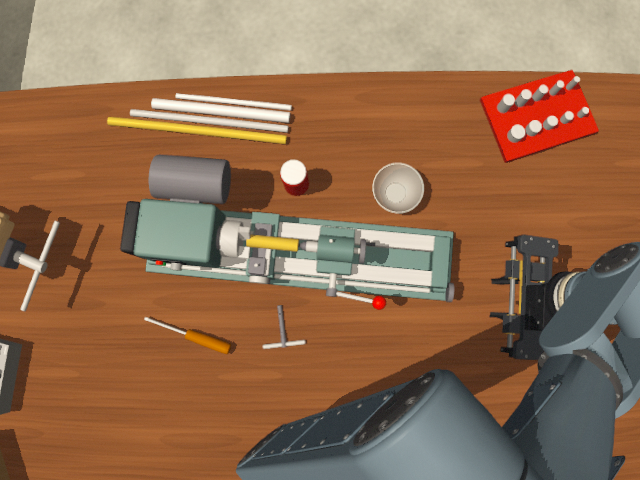

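```bash
python3 - <<'E'
from rig import bot
print(bot.read_state()["force"]); print(bot.hand_in())
E
```

```text
[-0.32140777 -0.52979064 -0.26325947]
the job is handed in; nothing more can be done
None
```

I unlocked the tailstock, slid it about 58 mm until the centre bore in the bar's hole, pushed the lever down to its lower stop with the push kept on, and let go. I handed in at about 17.5 s; no verdict was reported.

**Seating force:** The final seating force could not be measured directly. While the lever was still up I pushed with about 12 N. Less the 2 N slide friction, that leaves about 10 N on the bar. I let the push fall from about 12 N to 5 N only as the cam took hold.

**Lever:** It met a solid stop, with 11 N of upward reaction. After release the top of the knob was back at its starting height (0.123 m).

**Slide movement:** Comparing pictures from after the cam bit and after release shows the slide moved less than 0.05 mm.

**One check disagrees:** From first contact to the final lock the pictures show the slide moving 0.5 mm, against about 0.3 mm expected. Taken at face value that would mean about 13 N, the top of the allowed band. Arm shadows made that picture comparison rough, so I trusted the force readings.

**Ball slip:** The ball also crept about 6 mm in the fingers on the way down, with no visible effect.

**Surroundings:** The key, tub, screwdriver and can look unmoved, and the gripper is clear of everything.

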